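# Slide a ceramic coupon out of its holder and lay it on the flexure rollers

## Robot

A 7-joint arm with a two-finger parallel gripper is mounted at the origin on a cart in front of the work surface, level with it; the furniture and walls round the work are solid. World frame = base frame: x ahead of the robot, y to its left, z up, the work surface at z = 0. Lengths are in m, angles in degrees, forces in N, time in s.
With the tool pointing down it reaches from about 0.425 to 0.875 m from the base axis. Payload 4.7 kg.
Tool frame: the origin (TCP) lies at the very end of the fingers, on their centre line; the grasp point (between the pads) lies env.grip_point_offset behind it (env.grip_point_offset is the distance from the TCP to the grasp point, in m); z points along the fingers, y is the direction in which the jaws open and shut (so a half turn about z gives the same grasp; the last joint's range is limited). The gripper opens to 87 mm and grips with 3 to 60 N. Pads are 19 mm wide; open, the fingers measure 117 mm over their backs; the gripper's body (75 mm by 190 mm) begins 51 mm behind the grasp point.
Start: joints at [68.646, 18.392, -4.016, 83.108, 1.295, 78.541, -3.26], TCP at [0.245, -0.602, 0.223] pointing down, gripper open.
Joint ranges: [-163.93, 163.93], [-17.29, 119.83], [-79.2, 71.16], [3.27, 140.29], [-89.18, 269.18], [5.43, 117.66], [-154.24, 154.24]. Speed limits (degrees/s): [147.25, 147.25, 180, 180, 180, 180, 180].

## Interface

Orientations are given as [roll, pitch, yaw] about the fixed x, y, z axes, in that order (R = Rz(yaw) Ry(pitch) Rx(roll)).
In Python, from cell import env gives the robot as it stands.
- The arm moves only by the tool send_rows, never from a script. Its argument "plan" is a list of rows, each a list of 7 numbers: the finger opening in mm, from 0 to 87, then the shift along the tool's x, y, z in mm, then the turn, a rotation vector about the tool's x, y, z in rad. A call has 1 to 12 rows; each row shifts and turns the commanded pose from where the row before left it, along the tool's axes as they then stand; what a row does not reach is not made up. A row lasts 1/10 s, in which the tool goes at most 50 mm and 8.59 degrees, less where a joint would pass 70% of its speed; a pose out of reach is approached as far as the arm can. A call is refused whole if a number of a shift passes 50 or a number of a turn 0.15, either way. A call with a gripper value outside its range is refused whole. The fingers move at their own pace and stop on an object; "grip_force" is the grip in N (left out, the last holds). Time passes only in rows, so rows that do not move let the fingers close. It gives the time, the measured TCP pose, the force and the opening at its end, in the units of the state.
- env.get_obs(): the state, without advancing time (a new reading comes with each control period).
- env.read_camera(name): name is "scene" or "top" or "wrist"; returns the picture (480x640x3 uint8, red, green, blue); there is no depth.
- env.get_calibration(name): a dict with "fx", "fy", "cx", "cy" (pixels), "k1" (the pictures are not rectified: a ray, as slopes to the right and down, at radius r is drawn at 1 + k1 r^2 times it, then the intrinsics apply), "extrinsics" (4x4, takes a point from camera to world coordinates). Camera axes: x right, y down, z forward; pixel columns grow to the right and rows downward; lengths in m; the calibration is good to about 2 mm. A picture is of the moment at which its call begins: read the wrist's pose just before it. get_calibration takes no time and is no camera call; for the wrist camera it gives the pose at the moment of the call.
- env.sign_off(): hands the job in, once; it reports no verdict.
Trained networks look in the newest picture that a camera, given by its name, has taken for a name from the list of things; names that differ only in an ending like _2 or _b are one class to them, and where a whole thing is asked for, a point or a joint stands for the part that bears it (a point fixed in the world has none). Each returns a list of dicts, best first, with "confidence" (0 to 1); they miss things now and then, are a little off and sometimes report something else, mostly with a low value. They report only what shows in the picture. A call takes as long as a camera call. They do not tell look-alikes from the thing itself.
- env.regions_of(camera, query): "region" (480x640 bool, what is visible of it) and "rect" ([left, top, right, bottom] in pixels, round what is visible of it).
The state is a dict: "time_s": time; "qpos": joint angles; "joint_velocities": joint speeds; "effort": joint torques, N m; "tool_pos": TCP position; "tool_rot": TCP orientation; "force": force on the tool from outside, world axes, zero at the start; "wrist_torque": the same for the moment, N m; "grip_width": finger opening in m.
Only numpy, scipy, OpenCV 4.12 (cv2) and the standard library are available. Lean on these libraries where they do the work, as an engineer would, in place of code of your own. Each camera call takes 0.05 s, during which the arm holds its last target. There are 200 camera calls.

## Task

Press lightly on the white ceramic coupon lying in the blue holder and slide it along its lane, easing your press where the floor rises, until its end sticks out over the open front far enough to grip by its sides, but does not tip. Then grip that end, lift the coupon clear and lay it gently flat and centred across the two brass rollers of the bending fixture, lengthwise along the fixture, and let go. The ceramic is brittle: never press it hard against holder or fixture, do not drop it, and leave the beaker, the dropper bottle and the vial alone.

Things in the scene. Friction and masses are not known exactly. Their poses are not given: they have to be found in the camera images.
- coupon: brittle white ceramic plate 130 x 50 x 5 mm (x, y, z), loose, about 0.12 kg, thin dark line across its middle; origin at the centre of its underside; x along its length, z up. It starts in the holder's lane, x along the holder's x. It breaks if pressed with over 30 N on holder or fixture; 5 to 12 N of press drags it along by friction (it slides more easily on the lane than under fingertips).
- coupon_holder: fixed blue bed on a block, 200 x 72 mm, 70 mm tall; origin at the centre of its underside, z up. A lane 55 mm wide, 5 mm deep (floor 65 mm up) runs along x, closed at +x by a stop, open at the front (-x end). Its 8 mm wide rails are flush with the coupon: no gripping inside the lane. The front 45 mm of the floor is a stiff steel leaf whose front edge stands 4 to 7 mm too high, varying each time.
- lane_mouth (a point): centre of the front (open) edge of the lane at the nominal floor height, 100 mm toward -x from the holder's origin and 65 mm above it (the leaf's front edge is 4 to 7 mm above this point); axes as the holder's, -x points out of the lane. In front of it and below there is free space down to the worktop.
- flexure_fixture: fixed bending fixture: dark foot 140 x 90 x 12 mm with two brass rollers, 12 mm thick, 36 mm long, on uprights 34 mm wide; origin at the centre of its underside, z up. Rollers lie along y at x = -35 and +35 mm, tops 60 mm up. They are narrower than the coupon, so fingers holding its sides pass beside them; free space beside the uprights down to the 12 mm high foot.
- rollers_top (a point): midpoint between the two rollers at the height of their tops (60 mm above the fixture's origin); where the centre of the coupon's underside belongs, coupon x along the fixture's x (either way round)
- mini_beaker: small glass beaker, 42 mm wide, 46 mm tall, a bystander; origin at the centre of its underside
- dropper_bottle: dark dropper bottle with black bulb, 36 mm wide, 103 mm tall, a bystander; origin at the centre of its underside
- vial: sample vial with blue cap, 20 mm wide, 53 mm tall, a bystander; origin at the centre of its underside
Things that resemble listed ones, but are neither listed nor needed, are in the scene too. There is more than one size of the coupon; the job needs the smaller.

How it is judged:
By the outcome, as a careful person would: the job done as asked, in the order asked, and still so for the second after the job is handed in, with the robot touching nothing.
It also fails if it takes over 64 s, if anything falls off the work surface, if the arm or the gripper's body presses on something with over 40 N, if the wrist force passes 120 N, or if a joint passes its speed limit or range.

## Working session

There is one attempt and no reset: what is moved stays moved. The work goes in short steps, Python scripts to look and compute and a tool call to move; the robot and the scene stay as the last step left them, time stands still between calls to the robot, and variables do not carry over. Pictures are saved under pics/ and viewed, about 8 in all and at most 12, crops included, and the job is handed in when it is done.

Besides the shell and the picture viewer there is one more tool, called after "Request:" as name(argument=value, ...) on one line, values as JSON. send_rows: Moves the arm, as the interface text tells. Its arguments: {"type":"object","properties":{"plan":{"type":"array"},"grip_force":{"type":"number"}},"required":["plan"]}

```bash
ls; mkdir -p pics
cat > h.py <<'E'
import numpy as np, cv2
from cell import env
from scipy.spatial.transform import Rotation as R
def look(c,f=None):
    im=env.read_camera(c)
    if f: cv2.imwrite('pics/'+f,im[:,:,::-1])
    return im
def K(c):
    d=env.get_calibration(c);return d,np.array(d['extrinsics'])
def ray(c,u,v):
    d,E=K(c);x,y=(u-d['cx'])/d['fx'],(v-d['cy'])/d['fy'];a,b=x,y
    for _ in range(20):
        s=1+d['k1']*(a*a+b*b);a,b=x/s,y/s
    return E[:3,3],E[:3,:3]@np.array([a,b,1])
def atz(c,u,v,z):
    o,r=ray(c,u,v);return o+r*(z-o[2])/r[2]
def proj(c,p):
    d,E=K(c);q=E[:3,:3].T@(np.asarray(p,float)-E[:3,3]);a,b=q[0]/q[2],q[1]/q[2];s=1+d['k1']*(a*a+b*b)
    return np.array([d['fx']*a*s+d['cx'],d['fy']*b*s+d['cy']])
E
python3 - <<'E'
from h import *
ims=[]
print(env.get_obs(), env.grip_point_offset)
for c in ['scene','top']:
    im=look(c,c+'0.png')
    d,E=K(c);print(c,d['fx'],d['k1'],E.round(3).tolist())
    for n in ['coupon','coupon_holder','flexure_fixture','mini_beaker','dropper_bottle','vial']:
        for r in env.regions_of(c,n): print(n,round(r['confidence'],2),r['rect'],int(r['region'].sum()))
E
```

```text
pics
{'time_s': 0.0, 'qpos': array([68.64561787, 18.44032045, -4.0161904 , 83.17390234,  1.29353007,
       78.54145198, -3.25847709]), 'joint_velocities': array([-0.07783286, -0.0212874 ,  0.00842647,  0.03835423, -0.02739673,
       -0.01660254,  0.06252632]), 'effort': array([-1.12344583e-04, -4.91288495e+01, -4.04223762e-01, -3.12527919e+01,
       -6.41131564e-02,  4.37730260e-02,  1.89323346e-04]), 'tool_pos': array([ 0.24495961, -0.60147947,  0.22145607]), 'tool_rot': array([-1.79889489e+02,  4.08188748e-03,  2.21659684e+01]), 'force': array([-0.13152829,  0.11447144, -0.53453722]), 'wrist_torque': array([-0.00776334,  0.01177798,  0.01649514]), 'grip_width': 0.08711916232323974} 0.0187
scene 528.946082018782 -0.08999394307458486 [[-0.555, -0.604, 0.572, -0.148], [-0.831, 0.412, -0.372, 0.421], [-0.011, -0.682, -0.731, 0.915], [0.0, 0.0, 0.0, 1.0]]
coupon 0.82 [306.8, 268.8, 386.1, 331.1] 2137
coupon_holder 0.58 [317.4, 162.1, 393.6, 239.3] 2398
mini_beaker 0.8 [128.5, 268.8, 155.0, 296.8] 499
dropper_bottle 0.87 [148.6, 324.4, 171.3, 361.0] 604
vial 0.54 [126.4, 268.4, 153.2, 296.7] 442
top 445.9014990190528 -0.11374318249314529 [[-0.02, -0.997, 0.078, 0.433], [-1.0, 0.021, 0.004, -0.01], [-0.006, -0.078, -0.997, 1.099], [0.0, 0.0, 0.0, 1.0]]
coupon 0.62 [294.8, 250.5, 339.6, 325.2] 1895
coupon_holder 0.72 [367.1, 155.9, 406.6, 242.7] 1924
flexure_fixture 0.57 [234.0, 184.6, 276.8, 247.9] 2076
dropper_bottle 0.71 [150.0, 246.8, 172.1, 256.1] 242
```

Run:
```python
import cv2
a=cv2.imread('pics/scene0.png');b=cv2.imread('pics/top0.png')
cv2.imwrite('pics/s1.png',cv2.resize(a[130:400,90:450],(800,600)))
cv2.imwrite('pics/t1.png',cv2.resize(b[120:360,130:450],(800,600)))
```

```text
(no output)
```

View pics/s1.png

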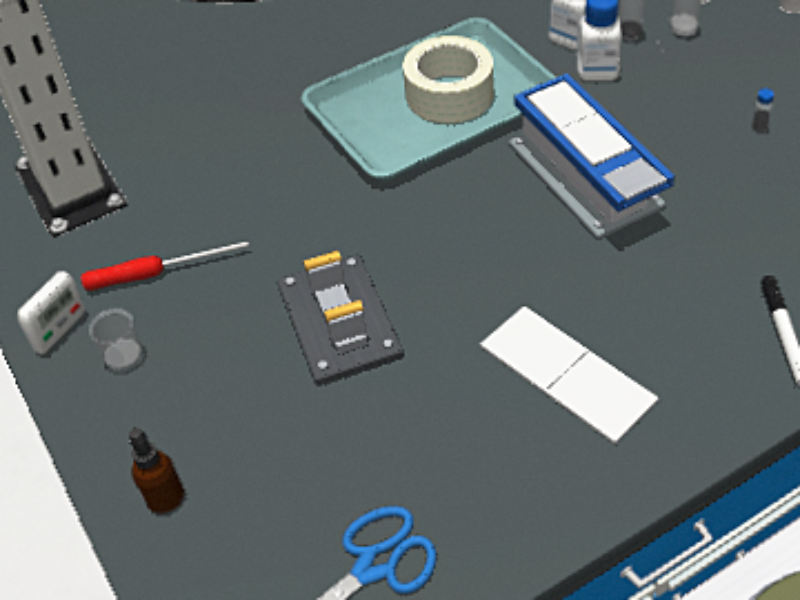

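View pics/t1.png

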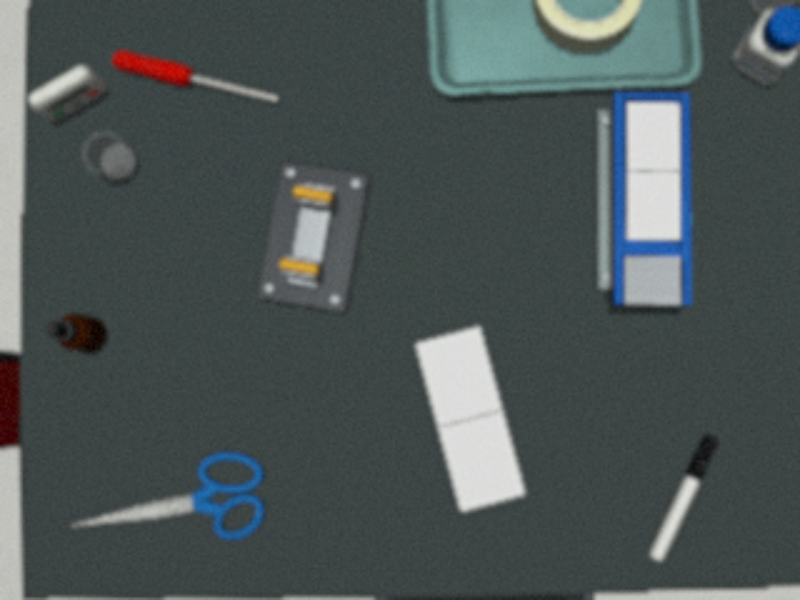

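The pictures show the holder upper right, its mouth toward the robot, with the coupon (line across) against the far stop and the grey leaf at the front. The fixture is left of centre with two yellow rollers. The larger decoy plate lies on the worktop.

```bash
cat > m.py <<'E'
from h import *
def rect(c,mask,z):
    n,l,s,_=cv2.connectedComponentsWithStats(mask.astype(np.uint8))
    out=[]
    for i in range(1,n):
        if s[i,4]<25: continue
        v,u=np.nonzero(l==i)
        P=np.array([atz(c,a,b,z)[:2] for a,b in zip(u,v)])*1000
        (x,y),(w,h),t=cv2.minAreaRect(P.astype(np.float32))
        out.append((s[i,4],(round(x,1),round(y,1)),(round(w,1),round(h,1)),round(t,1)))
    return out
def masks(im):
    h=cv2.cvtColor(im,cv2.COLOR_RGB2HSV);H,S,V=[h[...,i] for i in range(3)]
    return dict(blue=((H>100)&(H<125)&(S>150)&(V>80)),yel=((H>14)&(H<30)&(S>120)&(V>100)),white=((S<30)&(V>190)))
E
python3 - <<'E'
from m import *
for c,f,roi in [('top','top0.png',(120,360,130,420)),('scene','scene0.png',(150,340,90,400))]:
    im=cv2.imread('pics/'+f)[:,:,::-1].copy();q=np.zeros(im.shape[:2],bool);q[roi[0]:roi[1],roi[2]:roi[3]]=1
    for k,m in masks(im).items():
        print(c,k)
        for r in rect(c,m&q,{'blue':.07,'yel':.057,'white':.07}[k]): print('  ',r)
E
```

```text
top blue
   (np.int32(825), (597.1, -167.9), (73.1, 201.8), 88.1)
   (np.int32(465), (326.7, 231.3), (65.5, 78.3), 89.5)
top yel
   (np.int32(57), (608.2, 152.5), (37.0, 8.5), 79.8)
   (np.int32(57), (539.0, 164.9), (36.8, 8.2), 79.3)
top whiteTraceback (most recent call last):
  File "<stdin>", line 6, in <module>
  File "m.py", line 8, in rect
    P=np.array([atz(c,a,b,z)[:2] for a,b in zip(u,v)])*1000
                ~~~^^^^^^^^^
  File "h.py", line 16, in atz
    o,r=ray(c,u,v);return o+r*(z-o[2])/r[2]
        ~~~^^^^^^^
  File "h.py", line 11, in ray
    d,E=K(c);x,y=(u-d['cx'])/d['fx'],(v-d['cy'])/d['fy'];a,b=x,y
        ~^^^
  File "h.py", line 9, in K
    d=env.get_calibration(c);return d,np.array(d['extrinsics'])
ValueError: time passes only in moves, steps and waits
```

Request:
send_rows(plan=[[0,0,0,0,0,0,0.14],[0,0,0,0,0,0,0.14],[0,0,0,0,0,0,0.14],[0,24,-30,0,0,0,0],[0,24,-30,0,0,0,0],[0,24,-30,0,0,0,0],[0,24,-30,0,0,0,0],[0,24,-30,0,0,0,0],[0,24,-30,0,0,0,0],[0,24,-30,0,0,0,0],[0,24,-30,0,0,0,0],[0,24,-30,0,0,0,0]], grip_force=10)

```text
time_s: 1.9
tool_pos: [0.4709, -0.3381, 0.2229]
tool_rot: [180.0, -0.0, -1.9]
force: [0.7, -1.1, 1.0]
grip_width: 0.0027
```

```bash
python3 - <<'E'
s=open('h.py').read()
s=s.replace("def K(c):\n","C={}\ndef K(c):\n    if c!='wrist' and c in C: return C[c]\n").replace("d=env.get_calibration(c);return d,np.array(d['extrinsics'])\n","d=env.get_calibration(c);C[c]=(d,np.array(d['extrinsics']));return C[c]\n",1)
s=s.replace("c!='wrist' and ","")  # cached per script
s+='''
def to(p,yaw=None):
    o=env.get_obs();M=R.from_euler('xyz',o['tool_rot'],degrees=True)
    t=(np.asarray(p)-o['tool_pos'])*1000
    print('t',round(o['time_s'],2),'pos',o['tool_pos'].round(4),'rot',o['tool_rot'].round(2),'F',o['force'].round(1),'tooldelta mm',M.inv().apply(t).round(1))
'''
open('h.py','w').write(s)
E
python3 - <<'E'
from m import *
to([.624,-.169,.2])
im=cv2.imread('pics/scene0.png')[:,:,::-1].copy()
q=np.zeros(im.shape[:2],bool);q[150:340,90:400]=1
for k,m in masks(im).items():
    print(k)
    for r in rect('scene',m&q,{'blue':.07,'yel':.057,'white':.07}[k]): print('  ',r)
im=cv2.imread('pics/top0.png')[:,:,::-1].copy()
for r in rect('top',masks(im)['white'][120:360,130:420] if 0 else masks(im)['white']&(np.indices(im.shape[:2])[0]<240)&(np.indices(im.shape[:2])[1]>370)&(np.indices(im.shape[:2])[1]<410)&(np.indices(im.shape[:2])[0]>150),.07): print('topwhite',r)
E
```

```text
t 1.9 pos [ 0.4709 -0.3381  0.2229] rot [ 1.7997e+02 -3.0000e-02 -1.9000e+00] F [ 0.7 -1.1  1. ] tooldelta mm [ 147.4 -174.1   22.9]
blue
   (np.int32(679), (589.5, -168.0), (79.3, 211.0), 87.3)
yel
   (np.int32(69), (606.6, 149.9), (36.7, 12.3), 80.9)
   (np.int32(78), (537.5, 163.1), (36.0, 12.2), 80.0)
white
   (np.int32(251), (780.4, -103.6), (102.1, 81.3), 55.3)
   (np.int32(727), (619.6, -172.7), (49.4, 129.4), 88.4)
   (np.int32(251), (515.5, -168.5), (50.4, 38.9), 88.5)
   (np.int32(56), (668.9, 245.3), (83.9, 4.2), 74.1)
   (np.int32(144), (707.0, 399.8), (14.0, 64.3), 29.1)
   (np.int32(107), (548.0, 167.5), (27.2, 23.7), 80.5)
   (np.int32(1937), (353.1, 34.5), (156.9, 60.7), 13.8)
   (np.int32(663), (590.2, 474.7), (39.3, 148.8), 89.9)
topwhite (np.int32(1137), (621.4, -169.8), (47.3, 129.0), 88.0)
```

Request:
send_rows(plan=[[0,24.8,-24.8,0,0,0,0],[0,24.8,-24.8,0,0,0,0],[0,24.8,-24.8,0,0,0,0],[0,24.8,-24.8,0,0,0,0],[0,24.8,-24.8,0,0,0,0],[0,24.8,-24.8,0,0,0,0],[0,24.8,-24.8,0,0,0,0],[0,0,0,25,0,0,0],[0,0,0,25,0,0,0],[0,0,0,25,0,0,0],[0,0,0,0,0,0,0]])

```text
time_s: 3.0
tool_pos: [0.6466, -0.1712, 0.1432]
tool_rot: [-179.9, 0.4, -1.9]
force: [-1.4, 0.3, -0.5]
grip_width: 0.0005
```

Run:
```python
from m import *
to([.65,-.1705,.075])
im=look('wrist','w1.png')
d,E=K('wrist');print(E.round(3).tolist(),d['fx'])
for k,m in masks(im).items():
    if k!='yel':
        for r in rect('wrist',m,.07): print(k,r)
```

```text
t 3.0 pos [ 0.6466 -0.1712  0.1432] rot [-179.92    0.43   -1.89] F [-1.4  0.3 -0.5] tooldelta mm [ 3.9 -0.7 68.2]
[[-0.034, -0.96, -0.278, 0.723], [-0.999, 0.032, 0.01, -0.175], [-0.001, 0.278, -0.961, 0.308], [0.0, 0.0, 0.0, 1.0]] 390.61682434720615
blue (np.int32(1659), (758.6, -329.4), (41.7, 23.7), 11.7)
blue (np.int32(103), (774.0, -312.1), (9.7, 6.4), 86.1)
blue (np.int32(26), (735.9, -321.4), (1.5, 6.7), 6.9)
white (np.int32(6200), (774.0, -121.3), (96.5, 38.3), 87.3)
white (np.int32(2399), (751.6, -297.9), (47.6, 46.8), 58.1)
white (np.int32(205), (755.7, -259.0), (3.5, 35.4), 58.8)
white (np.int32(31), (721.3, -155.3), (2.1, 7.0), 11.5)
white (np.int32(7373), (654.1, -173.3), (50.3, 65.5), 88.1)
```

View pics/w1.png

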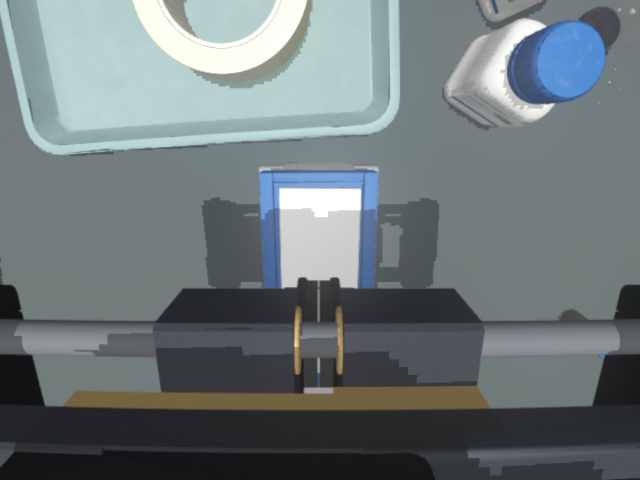

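Wrist view: the coupon's far end is at row 188, cols 280–361, against the stop, and the fingers are centred over it. Descending.

Request:
send_rows(plan=[[0,0,0,20,0,0,0],[0,0,0,20,0,0,0],[0,0,0,20,0,0,0],[0,0,0,6,0,0,0],[0,0,0,0,0,0,0],[0,0,0,0,0,0,0]])

```text
time_s: 3.65
tool_pos: [0.6504, -0.1718, 0.0834]
tool_rot: [180.0, -0.1, -1.9]
force: [0.5, 0.1, 0.6]
grip_width: 0.0002
```

Request:
send_rows(plan=[[0,0,0,2,0,0,0],[0,0,0,1,0,0,0],[0,0,0,0,0,0,0]])

```text
time_s: 3.95
tool_pos: [0.6494, -0.1717, 0.0789]
tool_rot: [180.0, -0.0, -1.9]
force: [-0.3, 0.2, 0.3]
grip_width: 0.0005
```

Request:
send_rows(plan=[[0,0,0,2,0,0,0],[0,0,0,2,0,0,0],[0,0,0,2,0,0,0],[0,0,0,1,0,0,0],[0,0,0,0.5,0,0,0],[0,0,0,0,0,0,0]])

```text
time_s: 4.55
tool_pos: [0.6492, -0.1716, 0.0709]
tool_rot: [180.0, 0.0, -1.9]
force: [0.5, 0.1, -0.5]
grip_width: 0.0005
```

Request:
send_rows(plan=[[0,0,0,0.5,0,0,0],[0,0,0,0.5,0,0,0],[0,0,0,0,0,0,0]])

```text
time_s: 4.85
tool_pos: [0.6494, -0.1716, 0.0705]
tool_rot: [180.0, -0.0, -1.9]
force: [-0.3, 0.4, 3.3]
grip_width: 0.0006
```

Request:
send_rows(plan=[[0,0,0,0.5,0,0,0],[0,0,0,0,0,0,0]])

```text
time_s: 5.05
tool_pos: [0.6494, -0.1716, 0.0705]
tool_rot: [180.0, -0.0, -1.9]
force: [-2.4, -0.2, 5.0]
grip_width: 0.0006
```

Request:
send_rows(plan=[[0,0,0,0.3,0,0,0],[0,0,0,0,0,0,0]])

```text
time_s: 5.25
tool_pos: [0.6495, -0.1716, 0.0706]
tool_rot: [180.0, -0.0, -1.9]
force: [-2.5, -0.1, 6.6]
grip_width: 0.0006
```

Request:
send_rows(plan=[[0,-2,0,0.2,0,0,0],[0,-3,0,0,0,0,0],[0,-3,0,0,0,0,0],[0,-3,0,0,0,0,0],[0,0,0,0,0,0,0]])

```text
time_s: 5.75
tool_pos: [0.6395, -0.1714, 0.0705]
tool_rot: [180.0, -0.2, -1.9]
force: [1.5, -0.1, 6.0]
grip_width: 0.0005
```

```bash
cat > c.py <<'E'
import sys
from m import *
to([.55,-.168,.07])
im=look('top','top_%s.png'%sys.argv[1])
i=np.indices(im.shape[:2]);q=(i[0]<275)&(i[1]>365)&(i[1]<412)&(i[0]>150)
for r in rect('top',masks(im)['white']&q,.07): print('topwhite',r)
im=look('scene','scene_%s.png'%sys.argv[1])
i=np.indices(im.shape[:2]);q=(i[0]<250)&(i[1]>310)&(i[1]<410)&(i[0]>155)
for r in rect('scene',masks(im)['white']&q,.07): print('scenewhite',r)
E
python3 c.py 1
```

```text
t 5.75 pos [ 0.6395 -0.1714  0.0705] rot [179.96  -0.19  -1.9 ] F [ 1.5 -0.1  6. ] tooldelta mm [-89.5  -0.4   0.2]
```

Run:
```python
import cv2
a=cv2.imread('pics/scene_1.png')[130:280,280:440];b=cv2.imread('pics/top_1.png')[130:280,320:480]
cv2.imwrite('pics/v1.png',cv2.hconcat([cv2.resize(a,(400,375)),cv2.resize(b,(400,375))]))
```

```text
(no output)
```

View pics/v1.png

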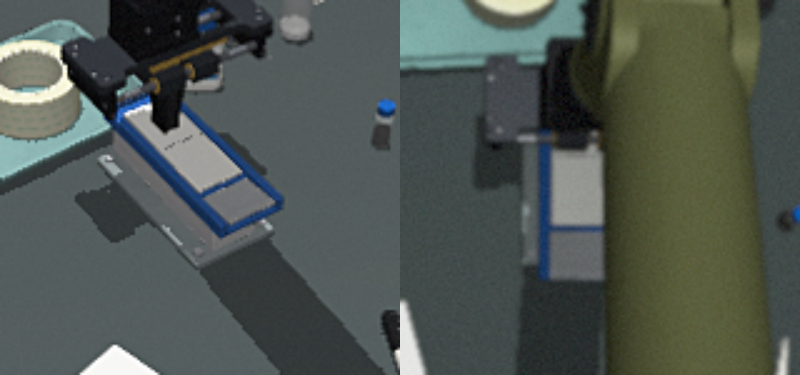

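The coupon moves with the fingers; its front is now near the leaf. Continuing in short slides with force checks.

Request:
send_rows(plan=[[0,-3,0,0,0,0,0],[0,-3,0,0,0,0,0],[0,-3,0,0,0,0,0],[0,-3,0,0,0,0,0]])

```text
time_s: 6.25
tool_pos: [0.6283, -0.171, 0.0707]
tool_rot: [180.0, -0.3, -1.9]
force: [3.2, 0.1, 5.9]
grip_width: 0.0004
```

Request:
send_rows(plan=[[0,-3,0,0,0,0,0],[0,-3,0,0,0,0,0],[0,-3,0,0,0,0,0]])

```text
time_s: 6.55
tool_pos: [0.6196, -0.1708, 0.071]
tool_rot: [179.9, -0.3, -1.9]
force: [3.1, -0.2, 6.2]
grip_width: 0.0006
```

```bash
cat > prof.py <<'E'
import sys
from m import *
to([.55,-.168,.07])
im=look('scene','scene_%s.png'%sys.argv[1]).astype(int).sum(2)//3
# profile along the lane near its left side
y0=np.array([.597,-.168]);a=np.radians(-1.9);ex=np.array([np.cos(a),np.sin(a)]);ey=np.array([-np.sin(a),np.cos(a)])
for s in [.018,.0,-.018]:
    P=[]
    for lx in np.arange(-.15,.06,.004):
        p=y0+ex*lx+ey*s;u=proj('scene',[*p,.07]);P.append((round(lx*1000),im[int(round(u[1])),int(round(u[0]))]))
    print(s,' '.join('%d:%d'%q for q in P))
E
python3 prof.py 2
```

```text
t 6.55 pos [ 0.6196 -0.1708  0.071 ] rot [179.95  -0.32  -1.89] F [ 3.1 -0.2  6.2] tooldelta mm [-69.7  -0.5   0.6]
0.018 -150:56 -146:53 -142:52 -138:54 -134:54 -130:82 -126:99 -122:113 -118:111 -114:84 -110:75 -106:70 -102:111 -98:113 -94:112 -90:113 -86:112 -82:113 -78:114 -74:112 -70:123 -66:167 -62:167 -58:167 -54:168 -50:168 -46:167 -42:168 -38:169 -34:169 -30:169 -26:167 -22:169 -18:169 -14:170 -10:171 -6:135 -2:172 2:170 6:171 10:163 14:162 18:163 22:161 26:163 30:172 34:169 38:171 42:172 46:171 50:163 54:188 58:255
0.0 -150:90 -146:89 -142:92 -138:94 -134:61 -130:94 -126:94 -122:85 -118:115 -114:86 -110:59 -106:71 -102:112 -98:115 -94:114 -90:111 -86:113 -82:116 -78:116 -74:72 -70:144 -66:161 -62:159 -58:157 -54:161 -50:161 -46:158 -42:161 -38:159 -34:161 -30:161 -26:162 -22:160 -18:159 -14:160 -10:155 -6:100 -2:167 2:161 6:162 10:167 14:92 18:0 22:0 26:0 30:0 34:0 38:32 42:164 46:193 50:255 54:255 58:253
-0.018 -150:90 -146:90 -142:88 -138:90 -134:91 -130:90 -126:91 -122:92 -118:92 -114:70 -110:70 -106:78 -102:101 -98:115 -94:111 -90:116 -86:114 -82:113 -78:115 -74:114 -70:138 -66:159 -62:160 -58:160 -54:160 -50:159 -46:160 -42:161 -38:160 -34:160 -30:161 -26:160 -22:160 -18:161 -14:158 -10:161 -6:157 -2:158 2:161 6:161 10:159 14:170 18:76 22:12 26:10 30:21 34:21 38:15 42:12 46:12 50:14 54:9 58:8
```

The profile shows the middle line at -6 and the front at -71, so there is no slip.

Request:
send_rows(plan=[[0,-3,0,0.2,0,0,0],[0,-3,0,0,0,0,0],[0,-3,0,0,0,0,0],[0,-3,0,0,0,0,0]])

```text
time_s: 7.0
tool_pos: [0.6084, -0.1704, 0.0714]
tool_rot: [179.9, -0.4, -1.9]
force: [2.9, 0.1, 8.3]
grip_width: 0.0004
```

Request:
send_rows(plan=[[0,-3,0,0,0,0,0],[0,-3,0,0,0,0,0],[0,-3,0,0,0,0,0],[0,-3,0,0,0,0,0]])

```text
time_s: 7.4
tool_pos: [0.5969, -0.1701, 0.0718]
tool_rot: [179.9, -0.5, -1.9]
force: [4.6, -0.5, 9.1]
grip_width: 0.0008
```

```bash
python3 prof.py 3|head -2
```

```text
t 7.4 pos [ 0.5969 -0.1701  0.0718] rot [179.92  -0.48  -1.88] F [ 4.6 -0.5  9.1] tooldelta mm [-46.9  -0.5   1.4]
0.018 -150:55 -146:56 -142:53 -138:55 -134:53 -130:80 -126:98 -122:112 -118:112 -114:82 -110:75 -106:69 -102:111 -98:114 -94:112 -90:147 -86:152 -82:157 -78:156 -74:154 -70:155 -66:157 -62:159 -58:172 -54:175 -50:173 -46:176 -42:177 -38:179 -34:175 -30:171 -26:172 -22:179 -18:176 -14:176 -10:175 -6:179 -2:180 2:178 6:179 10:161 14:162 18:162 22:160 26:150 30:188 34:255 38:124 42:128 46:58 50:10 54:7 58:10
```

Request:
send_rows(plan=[[0,-3,0,-0.2,0,0,0],[0,-3,0,-0.1,0,0,0],[0,-3,0,-0.1,0,0,0],[0,-3,0,-0.1,0,0,0]])

```text
time_s: 7.85
tool_pos: [0.5847, -0.1697, 0.0722]
tool_rot: [179.9, -0.5, -1.9]
force: [3.8, 0.5, 8.0]
grip_width: 0.0005
```

Request:
send_rows(plan=[[0,-3,0,-0.1,0,0,0],[0,-3,0,0,0,0,0],[0,-3,0,0,0,0,0],[0,-3,0,0,0,0,0]])

```text
time_s: 8.25
tool_pos: [0.5728, -0.1694, 0.0723]
tool_rot: [179.9, -0.5, -1.9]
force: [3.1, -0.0, 8.5]
grip_width: 0.0003
```

```bash
python3 prof.py 4
```

```text
t 8.25 pos [ 0.5728 -0.1694  0.0723] rot [179.91  -0.47  -1.88] F [ 3.1 -0.   8.5] tooldelta mm [-22.9  -0.6   2.1]
0.018 -150:54 -146:56 -142:56 -138:55 -134:53 -130:80 -126:99 -122:110 -118:114 -114:125 -110:137 -106:142 -102:140 -98:139 -94:137 -90:140 -86:141 -82:142 -78:144 -74:145 -70:151 -66:153 -62:152 -58:159 -54:160 -50:157 -46:161 -42:174 -38:174 -34:178 -30:174 -26:177 -22:176 -18:178 -14:176 -10:177 -6:169 -2:168 2:164 6:192 10:255 14:112 18:125 22:22 26:10 30:13 34:15 38:20 42:26 46:26 50:26 54:22 58:39
0.0 -150:62 -146:50 -142:52 -138:53 -134:54 -130:96 -126:99 -122:85 -118:109 -114:130 -110:161 -106:157 -102:158 -98:158 -94:158 -90:159 -86:159 -82:158 -78:159 -74:160 -70:159 -66:159 -62:158 -58:159 -54:151 -50:151 -46:158 -42:160 -38:165 -34:89 -30:0 -26:0 -22:0 -18:0 -14:0 -10:29 -6:29 -2:185 2:255 6:255 10:255 14:91 18:110 22:76 26:98 30:134 34:119 38:24 42:15 46:41 50:57 54:58 58:53
-0.018 -150:93 -146:89 -142:91 -138:91 -134:90 -130:91 -126:92 -122:43 -118:66 -114:149 -110:160 -106:159 -102:158 -98:158 -94:160 -90:161 -86:159 -82:158 -78:158 -74:158 -70:159 -66:158 -62:160 -58:159 -54:161 -50:101 -46:161 -42:159 -38:159 -34:161 -30:176 -26:66 -22:3 -18:18 -14:22 -10:20 -6:17 -2:15 2:16 6:12 10:5 14:3 18:3 22:48 26:67 30:78 34:127 38:126 42:121 46:128 50:124 54:17 58:20
```

Request:
send_rows(plan=[[0,-3,0,0,0,0,0],[0,-3,0,-0.1,0,0,0],[0,-3,0,0,0,0,0],[0,-3,0,0,0,0,0]])

```text
time_s: 8.7
tool_pos: [0.5611, -0.169, 0.0726]
tool_rot: [179.9, -0.5, -1.9]
force: [4.2, -1.2, 9.8]
grip_width: 0.0004
```

Request:
send_rows(plan=[[0,-3,0,0,0,0,0],[0,-3,0,0,0,0,0],[0,-2,0,0,0,0,0],[0,0,0,0,0,0,0]])

```text
time_s: 9.1
tool_pos: [0.553, -0.1689, 0.0727]
tool_rot: [179.9, -0.5, -1.9]
force: [3.2, 0.2, 10.6]
grip_width: 0.0002
```

```bash
python3 prof.py 5
python3 - <<'E'
import cv2
a=cv2.imread('pics/scene_5.png')[150:270,290:440]
cv2.imwrite('pics/v2.png',cv2.resize(a,(750,600)))
E
```

```text
t 9.1 pos [ 0.553  -0.1689  0.0727] rot [179.89  -0.49  -1.89] F [ 3.2  0.2 10.6] tooldelta mm [-3.1 -0.8  2.7]
0.018 -150:55 -146:55 -142:52 -138:51 -134:63 -130:99 -126:122 -122:125 -118:128 -114:127 -110:133 -106:129 -102:128 -98:138 -94:136 -90:137 -86:138 -82:138 -78:140 -74:145 -70:152 -66:152 -62:154 -58:156 -54:158 -50:173 -46:174 -42:172 -38:175 -34:176 -30:177 -26:178 -22:168 -18:161 -14:187 -10:255 -6:119 -2:59 2:9 6:13 10:7 14:22 18:28 22:25 26:32 30:25 34:26 38:27 42:26 46:26 50:24 54:25 58:39
0.0 -150:53 -146:53 -142:52 -138:50 -134:90 -130:159 -126:157 -122:157 -118:159 -114:158 -110:157 -106:158 -102:159 -98:158 -94:158 -90:157 -86:159 -82:157 -78:158 -74:160 -70:98 -66:166 -62:159 -58:161 -54:162 -50:0 -46:0 -42:0 -38:0 -34:0 -30:0 -26:165 -22:185 -18:202 -14:255 -10:207 -6:107 -2:78 2:83 6:138 10:79 14:121 18:22 22:19 26:48 30:56 34:53 38:70 42:54 46:55 50:58 54:57 58:54
-0.018 -150:87 -146:90 -142:92 -138:48 -134:148 -130:161 -126:158 -122:160 -118:161 -114:159 -110:158 -106:159 -102:160 -98:157 -94:158 -90:157 -86:158 -82:158 -78:158 -74:163 -70:102 -66:160 -62:159 -58:159 -54:170 -50:67 -46:0 -42:2 -38:22 -34:21 -30:15 -26:15 -22:19 -18:8 -14:12 -10:3 -6:0 -2:5 2:51 6:66 10:76 14:122 18:123 22:127 26:124 30:13 34:25 38:56 42:58 46:55 50:54 54:54 58:57
```

View pics/v2.png

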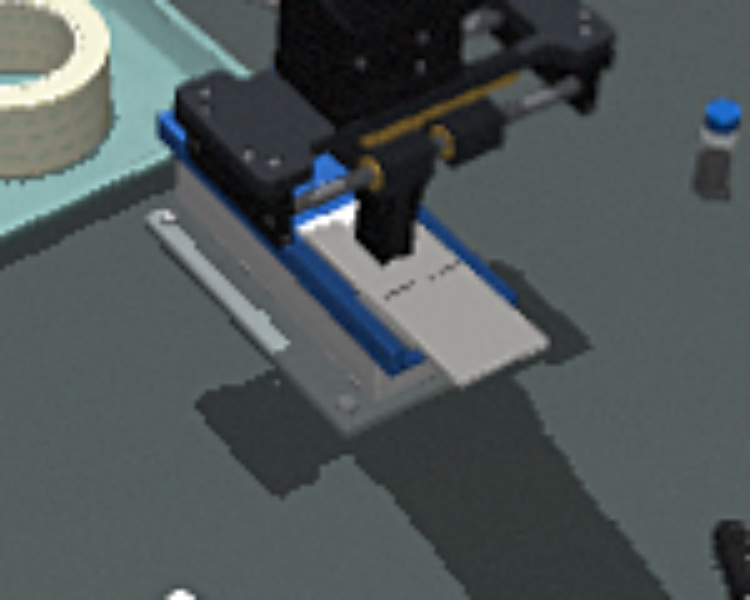

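The coupon sticks out about 37 mm, straight and not tipped. Lifting off and moving to hover over the free end.

Request:
send_rows(plan=[[0,0,0,-2,0,0,0],[0,0,0,-4,0,0,0],[0,0,0,-15,0,0,0],[0,0,0,-25,0,0,0],[0,0,0,-30,0,0,0],[0,-20,0,-15,0,0,0],[87,-30,-2,0,0,0,0],[87,-29,-2,0,0,0,0],[87,0,0,0,0,0,0],[87,0,0,0,0,0,0],[87,0,0,0,0,0,0]])

```text
time_s: 10.25
tool_pos: [0.4713, -0.1616, 0.1609]
tool_rot: [180.0, -0.1, -1.9]
force: [1.3, 0.6, 0.1]
grip_width: 0.0324
```

```bash
python3 prof.py 6|head -1
python3 - <<'E'
from m import *
im=look('wrist','w2.png')
for k,m in masks(im).items():
    for r in rect('wrist',m,.072): 
        if r[0]>300: print(k,r)
im=look('top','top_6.png')
cv2.imwrite('pics/v3.png',cv2.hconcat([im[:,:,::-1][130:280,320:480].repeat(2,0).repeat(2,1),cv2.resize(cv2.imread('pics/w2.png'),(400,300))]))
im=look('scene','scene_6.png')
i=np.indices(im.shape[:2]);q=(i[0]<250)&(i[1]>310)&(i[1]<410)&(i[0]>155)
for r in rect('scene',(im.min(2)>140)&q,.074): print('scenewhite',r)
E
```

```text
t 10.25 pos [ 0.4713 -0.1616  0.1609] rot [ 1.80e+02 -5.00e-02 -1.89e+00] F [1.3 0.6 0.1] tooldelta mm [78.8  3.8 91. ]
white (np.int32(12332), (538.1, -168.8), (50.1, 97.8), 88.2)
white (np.int32(4676), (462.5, -19.6), (52.5, 50.9), 14.0)
scenewhite (np.int32(149), (686.1, -131.3), (45.6, 87.5), 54.5)
scenewhite (np.int32(816), (522.3, -166.5), (54.8, 124.7), 89.6)
scenewhite (np.int32(203), (550.0, -92.6), (10.1, 163.5), 88.1)
```

View pics/v3.png

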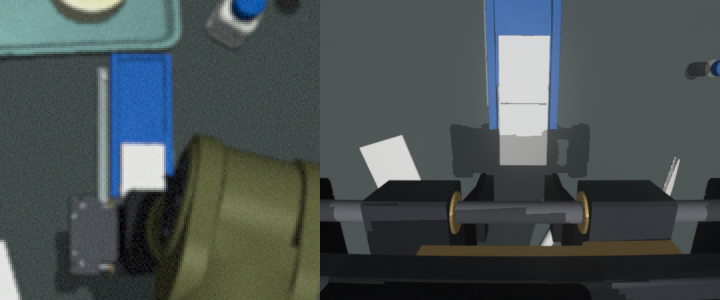

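The wrist view shows the coupon straight in the lane with its free end between the fingers; no tipping. Centre is about (0.523, -0.167).

Request:
send_rows(plan=[[87,4.7,4.1,0,0,0,0],[87,0,0,0,0,0,0],[87,0,0,0,0,0,0],[87,0,0,0,0,0,0],[87,0,0,10,0,0,0],[87,0,0,20,0,0,0],[87,0,0,20,0,0,0],[87,0,0,20,0,0,0],[87,0,0,20,0,0,0],[87,0,0,10,0,0,0],[87,0,0,5,0,0,0],[87,0,0,0,0,0,0]])

```text
time_s: 11.65
tool_pos: [0.4748, -0.1658, 0.0551]
tool_rot: [-180.0, 0.0, -1.9]
force: [-0.4, -0.2, 0.2]
grip_width: 0.0874
```

Request:
send_rows(plan=[[70,0,0,0,0,0,0],[60,0,0,0,0,0,0],[56,0,0,0,0,0,0],[56,0,0,0,0,0,0]], grip_force=6)

```text
time_s: 12.05
tool_pos: [0.4754, -0.1661, 0.056]
tool_rot: [180.0, -0.0, -1.9]
force: [0.7, 1.1, -0.3]
grip_width: 0.0632
```

Request:
send_rows(plan=[[40,0,0,0,0,0,0],[40,0,0,0,0,0,0],[40,0,0,0,0,0,0],[40,0,0,0,0,0,0],[40,0,0,0,0,0,0],[40,0,0,0,0,0,0]])

```text
time_s: 12.65
tool_pos: [0.4751, -0.166, 0.0556]
tool_rot: [180.0, -0.0, -1.9]
force: [-0.1, -0.5, 0.6]
grip_width: 0.05
```

Run:
```python
from m import *
to([.476,-.1658,.056]);print(env.get_obs()['grip_width'],env.get_obs()['wrist_torque'])
a=look('scene','scene_7.png')
cv2.imwrite('pics/v4.png',cv2.resize(a[150:270,290:440,::-1],(750,600)))
```

```text
t 12.65 pos [ 0.4751 -0.166   0.0556] rot [ 1.7999e+02 -1.0000e-02 -1.9000e+00] F [-0.1 -0.5  0.6] tooldelta mm [ 0.9 -0.2 -0.4]
0.04998598860883342 [0.03959523 0.10444751 0.06709657]
```

View pics/v4.png

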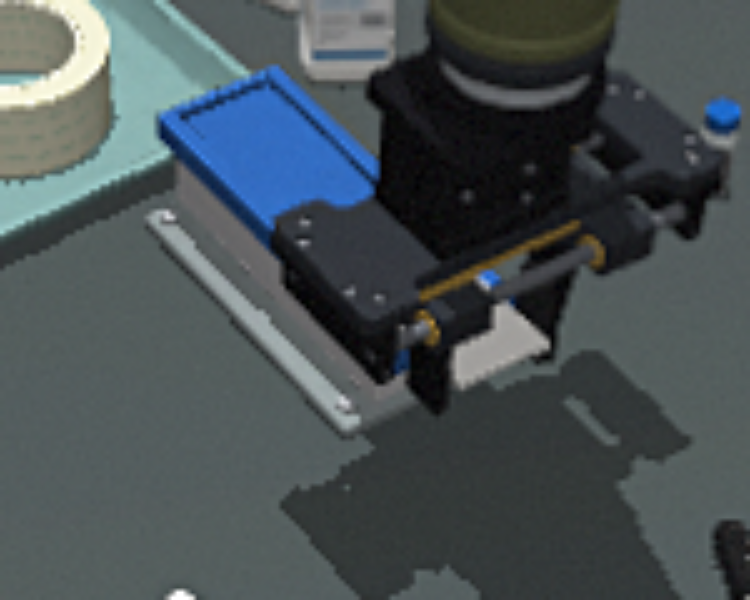

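Both fingers hold the coupon's sides at 50.0 mm. Firming the grip and lifting.

Request:
send_rows(plan=[[40,0,0,0,0,0,0],[40,0,0,0,0,0,0],[40,0,0,-2,0,0,0],[40,0,0,-3,0,0,0],[40,0,0,-5,0,0,0],[40,0,0,-8,0,0,0],[40,0,0,-12,0,0,0],[40,0,0,-20,0,0,0],[40,0,0,-20,0,0,0],[40,0,0,-20,0,0,0],[40,0,0,-10,0,0,0],[40,0,0,0,0,0,0]], grip_force=35)

```text
time_s: 13.9
tool_pos: [0.4763, -0.1663, 0.1577]
tool_rot: [179.9, -0.2, -1.9]
force: [0.3, -0.2, -1.2]
grip_width: 0.0492
```

Run:
```python
from m import *
to([.476,-.1658,.156]);o=env.get_obs();print(o['grip_width'],o['wrist_torque'])
a=look('scene','scene_8.png');b=look('wrist','w3.png')
cv2.imwrite('pics/v5.png',cv2.hconcat([cv2.resize(a[110:270,290:450,::-1],(400,400)),cv2.resize(b[:,:,::-1],(400,400))]))
```

```text
t 13.9 pos [ 0.4763 -0.1663  0.1577] rot [179.91  -0.21  -1.9 ] F [ 0.3 -0.2 -1.2] tooldelta mm [-0.3 -0.5  1.7]
0.04915478907650769 [ 0.02188087  0.03682124 -0.00254261]
```

View pics/v5.png

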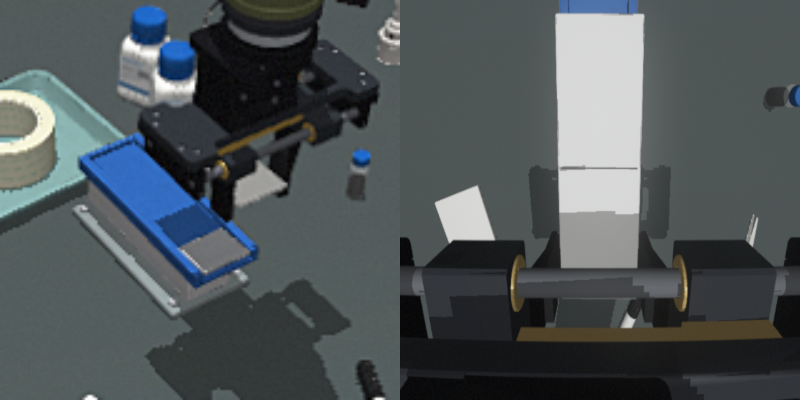

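```bash
cat > pose.py <<'E'
import sys
from m import *
from scipy.optimize import least_squares
o=env.get_obs();f=sys.argv[1]
im=look('wrist',f) if len(sys.argv)<3 else cv2.imread('pics/'+f)[:,:,::-1]
d,E=K('wrist')
g=im.astype(int).min(2)
n,l,s,_=cv2.connectedComponentsWithStats(((g>185)).astype(np.uint8))
i=max(range(1,n),key=lambda k:s[k,4] if 230<s[k,0]+s[k,2]/2<400 else 0)
x,y,w,h,_=s[i];print('bbox',x,y,w,h)
L=[]
for v in range(y+10,y+h-10,8):
    u=np.nonzero(l[v]==i)[0]
    if u.size<60: continue
    L.append((v,u.min()-.5,u.max()+.5))
L=np.array(L);mid=int(x+w/2)
col=g[:,mid-30:mid+30].mean(1)
line=[v for v in range(y+60,min(y+h+60,330)) if col[v]<min(col[v-3],col[v+3])-8]
line=max(line,key=lambda v:col[v-3]+col[v+3]-2*col[v]);vl=np.average(np.arange(line-2,line+3),weights=np.maximum(0,max(col[line-3],col[line+3])-col[line-2:line+3]))
top=y-.5; print('line row',vl,'top',top)
M=R.from_euler('xyz',o['tool_rot'],degrees=True).as_matrix();gp=o['tool_pos']-M[:,2]*.0187
def pts(p):  # coupon top surface in tool axes about grasp point
    Rc=R.from_euler('ZYX',[p[3],p[4],0]).as_matrix()
    return lambda a,b: gp+M@(np.array([p[0],p[1],p[2]])+Rc@np.array([a,b,-.0025]))
def res(p):
    P=pts(p);r=[proj('wrist',P(.065,0))[1]-top,proj('wrist',P(0,0))[1]-vl]
    for side in (1,-1):
        A,B=proj('wrist',P(.065,side*.025)),proj('wrist',P(-.02,side*.025))
        us=A[0]+(L[:,0]-A[1])*(B[0]-A[0])/(B[1]-A[1])
        e=us-(L[:,1] if A[0]<320 else L[:,2]); r+=list(e*.4)
    # prior: plate passes through grasp point line, y=0
    Rc=R.from_euler('ZYX',[p[3],p[4],0]).as_matrix()
    r+= [ (p[2]-p[0]*np.tan(-p[4]))*1000/1.0 , p[1]*1000/2]
    return r
q=least_squares(res,[.047,0,0,0,0]);p=q.x
print('centre in tool mm',(p[:3]*1000).round(1),'yaw,pitch(tool) deg',np.degrees(p[3:]).round(2),'cost',q.cost.round(2),np.round(q.fun[:2],2))
Rw=M@R.from_euler('ZYX',[p[3],p[4],0]).as_matrix();c=gp+M@p[:3];print('centre world',c.round(4),'x axis',Rw[:,0].round(4),'elev deg',np.degrees(np.arcsin(Rw[2,0])).round(2),'az',np.degrees(np.arctan2(Rw[1,0],Rw[0,0])).round(2))
E
python3 pose.py w3.png old
```

```text
bbox 249 17 141 240
line row 201.33577967171715 top 16.5
centre in tool mm [48.   1.   4.9] yaw,pitch(tool) deg [ 0.29 -5.22] cost 3.04 [ 0.73 -0.82]
centre world [ 0.5227 -0.1684  0.169 ] x axis [ 0.9951 -0.0382 -0.0914] elev deg -5.24 az -2.2
```

The coupon is lifted, drooping about 4–5° at the rear. I'll carry it toward the fixture, turn and level it, and look at the rollers from beside.

Request:
send_rows(plan=[[40,1,-10,0,0,0,0],[40,2,-20,0,0,0,0],[40,3,-28,0,0,0,0],[40,3,-28,0,0,0,0],[40,3,-28,0,0,0,0],[40,3,-28,0,0,0,0],[40,3,-28,0,0,0,0],[40,2,-28,0,0,0,0.05],[40,2,-18,0,0,0,0.05],[40,0,-9,0,0,0,0.045],[40,0,0,0,0,0.04,0],[40,0,0,0,0,0.035,0]])

```text
time_s: 15.2
tool_pos: [0.5054, 0.0596, 0.1542]
tool_rot: [-180.0, -4.2, -10.1]
force: [0.9, -0.3, -2.5]
grip_width: 0.0489
```

Request:
send_rows(plan=[[40,0,0,0,0,0,0],[40,0,0,0,0,0,0]])

```text
time_s: 15.4
tool_pos: [0.5057, 0.0585, 0.155]
tool_rot: [180.0, -4.2, -10.2]
force: [-0.2, 0.5, -0.7]
grip_width: 0.049
```

```bash
python3 pose.py w4.png
python3 - <<'E'
from m import *
to([.5,.06,.15])
im=cv2.imread('pics/w4.png')[:,:,::-1].copy()
for r in rect('wrist',masks(im)['yel'],.057): print(r)
b=im[:,:,::-1]
cv2.imwrite('pics/v6.png',b)
E
```

```text
bbox 249 17 142 252
line row 201.43008095440987 top 16.5
centre in tool mm [48.5  1.2  4.5] yaw,pitch(tool) deg [ 0.34 -4.82] cost 1.35 [ 0.44 -0.5 ]
centre world [0.552  0.0489 0.1727] x axis [ 0.9831 -0.1826 -0.0107] elev deg -0.62 az -10.52
t 15.45 pos [0.5061 0.0582 0.1551] rot [180.    -4.22 -10.2 ] F [-0.9 -0.  -2.3] tooldelta mm [-6.6 -0.7  4.7]
(np.int32(49), (605.6, 160.8), (13.6, 1.3), 79.1)
(np.int32(39), (434.9, 174.6), (3.6, 9.6), 88.3)
```

View pics/v6.png

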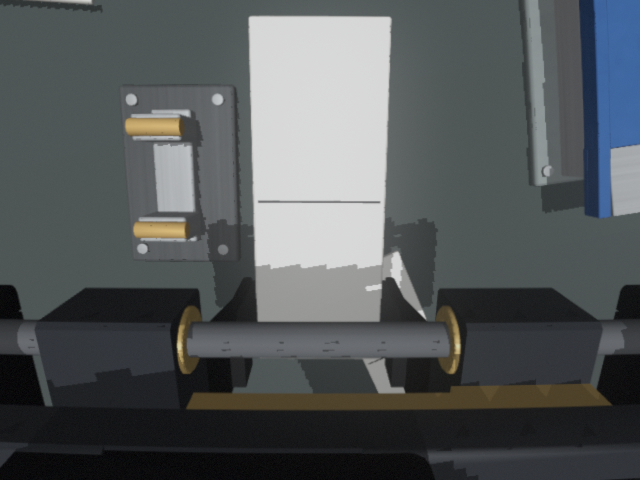

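The rollers show at (155,127) and (162,230), with the coupon beside them nearly level. Measuring the rollers in this same wrist view.

Run:
```python
from m import *
im=cv2.imread('pics/w4.png')[:,:,::-1].copy()
h=cv2.cvtColor(im,cv2.COLOR_RGB2HSV);i=np.indices(h.shape[:2])
m=(h[...,0]>10)&(h[...,0]<30)&(h[...,1]>110)&(h[...,2]>80)&(i[1]<200)&(i[0]<245)
for z in(.054,.06):
    for r in rect('wrist',m,z): print(z,r)
n,l,s,c=cv2.connectedComponentsWithStats(m.astype(np.uint8));print(s[1:],c[1:].round(1))
cen=[atz('wrist',*c[k],.056)*1000 for k in range(1,n) if s[k,4]>200];print(np.round(cen,1))
```

```text
0.054 (np.int32(826), (608.0, 151.1), (38.2, 11.1), 78.0)
0.054 (np.int32(687), (539.2, 164.4), (38.1, 10.8), 79.7)
0.06 (np.int32(826), (607.1, 148.8), (37.4, 10.9), 78.0)
0.06 (np.int32(687), (539.8, 161.8), (37.3, 10.5), 79.7)
[[126 118  57  18 826]
 [134 222  54  16 687]] [[152.7 126.5]
 [159.2 229.3]]
[[608.1 151.   56. ]
 [539.8 164.3  56. ]]
```

Request:
send_rows(plan=[[40,0.3,-10,0,0,0,0],[40,0.3,-20,0,0,0,0],[40,0.3,-25,0,0,0,0],[40,0.3,-25,0,0,0,0],[40,0.3,-20,0,0,0,0],[40,0.6,-10.9,0,0,0,0],[40,0,0,0,0,0,0],[40,-1.5,0,20,0,0,0],[40,-1.5,0,20,0,0,0],[40,-1.5,0,20,0,0,0],[40,-1.1,0,15,0,0,0],[40,0,0,0,0,0,0]])

```text
time_s: 16.65
tool_pos: [0.5264, 0.1651, 0.0781]
tool_rot: [179.9, -4.1, -10.3]
force: [0.1, 0.7, -1.2]
grip_width: 0.0491
```

```bash
python3 pose.py w5.png
python3 - <<'E'
from m import *
to([.526,.166,.08])
a=look('scene','scene_9.png')
b=cv2.imread('pics/w5.png')
cv2.imwrite('pics/v7.png',cv2.hconcat([cv2.resize(a[200:320,190:310,::-1],(400,400)),cv2.resize(b,(400,400))]))
E
```

```text
bbox 249 17 142 252
line row 201.43814080656188 top 16.5
centre in tool mm [48.9  0.2  3.6] yaw,pitch(tool) deg [ 0.29 -3.98] cost 0.91 [ 0.37 -0.42]
centre world [0.5734 0.1564 0.0966] x axis [ 0.983  -0.1835  0.0014] elev deg 0.08 az -10.57
t 16.7 pos [0.5275 0.1657 0.0796] rot [179.93  -4.18 -10.26] F [-1.2  0.4 -1.2] tooldelta mm [-1.5  0.  -0.5]
```

View pics/v7.png

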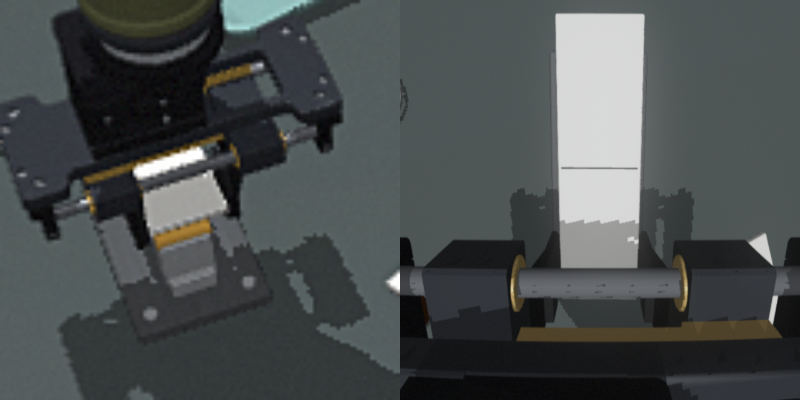

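Run:
```python
from m import *
g=cv2.imread('pics/w5.png').min(2).astype(int)
for v in (100,130,160,190): print(v,g[v,232:256],g[v,384:408])
a=np.radians(-10.7);ex=np.array([np.cos(a),np.sin(a)]);ey=np.array([-ex[1],ex[0]])
for c in ([.5735,.1577],):
  for s in (.045,-.045):
    print(s,[proj('wrist',[*(np.array(c)+ex*t+ey*s),.012]).round(1).tolist() for t in (.07,.04,0)])
```

```text
100 [ 84  84  86  87  86  86  85  78  81  90  99 105 106 107 106 104 104 108
 142 191 212 215 215 214] [215 215 213 198 157 119 108 104  98  93  84  92  94  92  93  93  93  93
  94  91  91  91  92  90]
130 [ 85  85  86  86  85  86  87  86  76  84  92 100 108 106 106 105 104 105
 112 154 197 213 215 215] [215 212 187 145 116 106 101  97  92  86  92  94  94  95  93  94  92  93
  93  93  91  93  90  90]
160 [ 83  85  85  86  86  86  87  87  84  76  87  95 102 106 106 104 104 104
 105 122 167 201 214 216] [213 197 155 113 104 101  96  90  90  96  95  95  95  95  95  95  94  93
  93  93  93  91  92  91]
190 [ 86  86  87  85  86  86  87  86  88  84  79  90  96 102 105 104 103 103
 103 107 137 183 204 214] [197 160 114 104  99  94  88  89  95  95  95  95  93  93  94  94  93  91
  91  92  91  92  91  90]
0.045 [[239.7, 63.5], [241.0, 117.5], [242.9, 186.2]]
-0.045 [[397.0, 64.8], [394.9, 118.7], [392.0, 187.3]]
```

The coupon is above the rollers, level. The foot edges in the wrist view say I should shift about 1.7 mm toward +y. Then descend.

Request:
send_rows(plan=[[40,0,-1.7,0,0,0,0],[40,-0.7,0,10,0,0,0],[40,-0.7,0,10,0,0,0],[40,-0.4,0,6,0,0,0],[40,-0.1,0,2,0,0,0],[40,0,0,0,0,0,0],[40,0,0,0,0,0,0]])

```text
time_s: 17.45
tool_pos: [0.5287, 0.1685, 0.0525]
tool_rot: [-180.0, -4.3, -10.2]
force: [-0.6, 0.6, -0.7]
grip_width: 0.0492
```

Request:
send_rows(plan=[[40,-0.1,0,1,0,0,0],[40,-0.1,0,1,0,0,0],[40,0,0,0,0,0,0]])

```text
time_s: 17.75
tool_pos: [0.5285, 0.1684, 0.0504]
tool_rot: [180.0, -4.3, -10.2]
force: [-0.2, 0.1, -1.9]
grip_width: 0.0492
```

Request:
send_rows(plan=[[40,-0.1,0,1,0,0,0],[40,0,0,0.5,0,0,0],[40,0,0,0,0,0,0]])

```text
time_s: 18.05
tool_pos: [0.5285, 0.1684, 0.0488]
tool_rot: [180.0, -4.3, -10.2]
force: [0.4, -0.4, -1.0]
grip_width: 0.0493
```

```bash
python3 pose.py w6.png
python3 - <<'E'
from m import *
to([.526,.166,.0437])
g=cv2.imread('pics/w6.png').min(2).astype(int)
for v in (100,160): print(v,g[v,232:256],g[v,384:408])
print(g[30:80:1,244]);print(g[30:80:1,393])
a=np.radians(-10.7);ex=np.array([np.cos(a),np.sin(a)]);ey=np.array([-ex[1],ex[0]])
for s in (.045,-.045):
    print(s,[proj('wrist',[*(np.array([.5735,.1580])+ex*t+ey*s),.012]).round(1).tolist() for t in (.07,.04,0)])
E
```

```text
bbox 249 17 148 252
line row 201.46808326854966 top 16.5
centre in tool mm [48.   1.   4.4] yaw,pitch(tool) deg [ 0.41 -4.64] cost 5.4 [ 0.3  -0.33]
centre world [0.5744 0.1591 0.0666] x axis [ 0.9828 -0.1843 -0.0062] elev deg -0.35 az -10.62
t 18.1 pos [0.5285 0.1684 0.0488] rot [179.99  -4.29 -10.21] F [-0.1 -0.8 -1. ] tooldelta mm [-2.4  2.8  5. ]
100 [ 85  86  85  80  76  83  90  97 103 105 105 104 102  99 103 102 103 108
 142 192 212 214 215 215] [215 215 213 201 165 122 108 106 107 106 105 107 106 104 104 103 102 102
 102 103 104 104 103 102]
160 [ 85  86  87  85  86  79  80  89  95 100 105 104 102 102 103 102 103 105
 107 121 166 201 214 215] [214 200 159 115 107 108 106 106 107 107 106 106 104 104 104 105 106 106
 104 103 102 101  97  94]
[ 83  84  84  83  84  85  85  84  85  85  85  86  84  86  86  85  85  86
  85  80  79  85  91  96  98  99 100 100 101 101 100 101 100 100 102 100
 103 103 102 103 102 102 101 102 102 102 101 102 102 102]
[ 88  88  87  89  89  89  90  89  90  90  89  89  90  90  90  91  91  91
  90  90  88  86  90  93  98 100 103 102 103 104 102 103 103 108 140 177
 183 184 184 186 187 188 188 189 189 189 190 190 191 190]
0.045 [[230.7, 47.8], [232.4, 110.7], [234.8, 190.1]]
-0.045 [[413.4, 49.5], [410.6, 112.3], [406.7, 191.5]]
```

Request:
send_rows(plan=[[40,-0.7,0.4,0,0,0,0],[40,-0.7,0.5,0.5,0,0,0],[40,0,0,1,0,0,0],[40,0,0,0.5,0,0,0],[40,0,0,0,0,0,0]])

```text
time_s: 18.6
tool_pos: [0.5271, 0.1677, 0.0467]
tool_rot: [180.0, -4.3, -10.2]
force: [0.4, -0.3, -1.6]
grip_width: 0.0493
```

Request:
send_rows(plan=[[40,0,0,0.5,0,0,0],[40,0,0,0.5,0,0,0],[40,0,0,0,0,0,0]])

```text
time_s: 18.9
tool_pos: [0.5271, 0.1678, 0.0457]
tool_rot: [180.0, -4.3, -10.2]
force: [0.6, -0.2, -1.2]
grip_width: 0.0495
```

Request:
send_rows(plan=[[40,0,0,0.5,0,0,0],[40,0,0,0.3,0,0,0],[40,0,0,0,0,0,0]])

```text
time_s: 19.2
tool_pos: [0.5272, 0.1677, 0.0449]
tool_rot: [180.0, -4.3, -10.2]
force: [1.2, 0.1, -1.1]
grip_width: 0.0489
```

Request:
send_rows(plan=[[40,0,0,0.5,0,0,0],[40,0,0,0.3,0,0,0],[40,0,0,0,0,0,0]])

```text
time_s: 19.5
tool_pos: [0.5273, 0.1677, 0.0442]
tool_rot: [180.0, -4.3, -10.2]
force: [-0.2, 0.0, -1.5]
grip_width: 0.0494
```

Request:
send_rows(plan=[[40,0,0,0.5,0,0,0],[40,0,0,0,0,0,0]])

```text
time_s: 19.7
tool_pos: [0.5274, 0.1678, 0.044]
tool_rot: [180.0, -4.3, -10.2]
force: [-3.1, -0.5, 2.4]
grip_width: 0.0491
```

Request:
send_rows(plan=[[40,0,0,0.4,0,0,0],[40,0,0,0,0,0,0]])

```text
time_s: 19.9
tool_pos: [0.5274, 0.1678, 0.0439]
tool_rot: [180.0, -4.3, -10.2]
force: [-2.8, -1.0, 5.7]
grip_width: 0.0492
```

Contact (about 6 N). Easing the grip so that the plate settles on both rollers, then opening gradually.

Request:
send_rows(plan=[[40,0,0,0,0,0,0],[40,0,0,0,0,0,0],[40,0,0,0,0,0,0]], grip_force=4)

```text
time_s: 20.2
tool_pos: [0.5278, 0.1677, 0.0436]
tool_rot: [-180.0, -4.3, -10.2]
force: [-1.0, -1.2, 3.1]
grip_width: 0.0503
```

```bash
python3 pose.py w7.png; python3 -c "
from h import *
o=env.get_obs();print(o['force'],o['wrist_torque'],o['tool_pos'])"
```

```text
bbox 249 17 148 253
line row 202.28489436033934 top 16.5
centre in tool mm [47.8  1.   4.1] yaw,pitch(tool) deg [ 0.42 -4.31] cost 8.65 [ 0.28 -0.31]
centre world [0.5734 0.1585 0.0617] x axis [ 9.829e-01 -1.844e-01  5.000e-04] elev deg 0.03 az -10.63
[-1.75134426 -0.50737263  4.45936032] [-0.16273148  0.27746593 -0.02911212] [0.52777665 0.1677376  0.04353374]
```

Request:
send_rows(plan=[[52,0,0,0,0,0,0],[54,0,0,0,0,0,0],[58,0,0,0,0,0,0],[66,0,0,0,0,0,0],[76,0,0,0,0,0,0],[87,0,0,0,0,0,0],[87,0,0,0,0,0,0],[87,0,0,0,0,0,0]])

```text
time_s: 21.05
tool_pos: [0.5274, 0.1677, 0.0433]
tool_rot: [180.0, -4.3, -10.2]
force: [0.4, 0.1, 0.3]
grip_width: 0.0854
```

Request:
send_rows(plan=[[87,0,0,0,0,0,0],[87,0,0,0,0,0,0],[87,0.3,0,-4,0,0,0],[87,0.7,0,-10,0,0,0],[87,1.4,0,-20,0,0,0],[87,0,0,-30,0,0,0],[87,0,0,-30,0,0,0],[87,-10,0,-25,0,0,0],[87,-10,0,-20,0,0,0],[87,0,0,0,0,0,0]])

```text
time_s: 22.05
tool_pos: [0.5008, 0.1743, 0.1845]
tool_rot: [-179.9, -4.7, -10.1]
force: [1.2, -0.1, -0.7]
grip_width: 0.087
```

Run:
```python
from m import *
to([.5,.16,.2]);print(env.get_obs()['grip_width'])
w=look('wrist','w8.png');a=look('scene','scene_10.png')
for r in rect('wrist',masks(w)['white'],.065):
    if r[0]>1500: print('wrist',r)
i=np.indices(a.shape[:2]);q=(i[0]>200)&(i[0]<320)&(i[1]>190)&(i[1]<300)
for r in rect('scene',(a.min(2)>130)&q,.065): print('scene',r)
cv2.imwrite('pics/v8.png',cv2.hconcat([cv2.resize(a[200:320,190:310,::-1],(400,400)),cv2.resize(w[:,:,::-1],(400,300)).__class__(shape=(400,400,3),dtype=np.uint8) if 0 else cv2.resize(w[:,:,::-1],(400,400))]))
```

```text
t 22.05 pos [0.5008 0.1743 0.1845] rot [-179.9    -4.65  -10.13] F [ 1.2 -0.1 -0.7] tooldelta mm [  3.   14.2 -15.3]
0.08701301904102235
wrist (np.int32(12498), (572.8, 159.0), (53.5, 127.2), 79.6)
wrist (np.int32(5247), (453.6, 40.2), (69.3, 52.7), 13.9)
scene (np.int32(1076), (573.2, 155.8), (54.2, 130.8), 79.7)
```

View pics/v8.png

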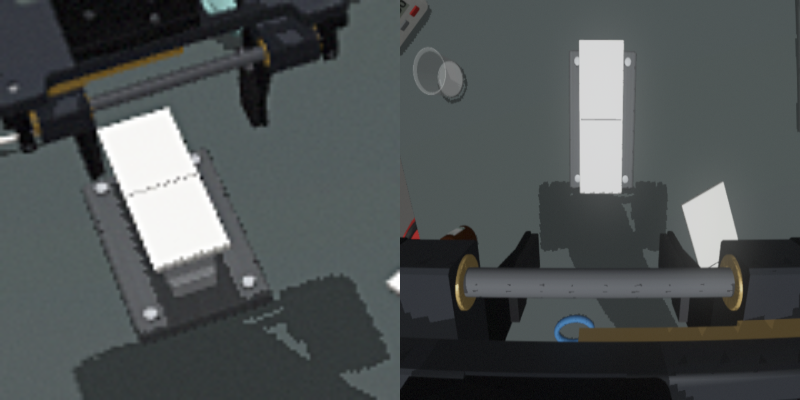

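The coupon lies flat across both rollers, and the gripper is clear. One numeric centring check against the foot outline and its screws.

Run:
```python
from m import *
w=cv2.imread('pics/w8.png').min(2)
m=(w>150).astype(np.uint8);n,l,s,c=cv2.connectedComponentsWithStats(m)
for k in range(1,n):
    if 3<s[k,4]<200 and 260<c[k,0]<385 and 50<c[k,1]<240: print('screw',s[k],c[k].round(1),(atz('wrist',*c[k],.013)*1000).round(1))
g=w.astype(int)
for v in (110,150,190):
    print(v,g[v,268:294],g[v,352:380])
k=max(range(1,n),key=lambda k:s[k,4] if 280<c[k,0]<370 and c[k,1]<240 else 0);print(s[k],c[k])
v,u=np.nonzero(l==k);(x,y),wh,t=cv2.minAreaRect(np.c_[u,v].astype(np.float32));print((atz('wrist',x,y,.065)*1000).round(1),wh,t)
```

```text
screw [360  69   9  11  81] [364.   73.9] [622.5 111.7  13. ]
110 [ 88  86  77  87  96 108 110 108 106 106 108 109 109 108 108 109 109 114
 150 204 214 215 215 215 215 215] [214 215 215 212 187 139 114 115 113 113 111 107 108 108 109 107 106 106
 106 107 107 105  99  92  79  84  89  88]
150 [ 88  87  86  83  94 106 109 109 107 108 110 110 110 111 111 112 112 114
 132 177 212 215 214 215 215 215] [215 215 213 196 151 117 113 114 112 111 110 109 110 109 108 109 108 108
 109 107 104  97  87  86  91  91  90  89]
190 [ 86  87  83  80  91 101 110 107 107 107 108 108 110 109 110 111 112 113
 117 165 208 215 215 215 215 215] [215 213 194 142 114 112 111 109 109 109 109 109 108 107 107 107 108 106
 106 100  92  81  79  89  90  88  88  89]
[  279    48    86   184 13015] [321.09043411 138.86500192]
[574.6 155.9  65. ] (183.46347045898438, 84.0191650390625) 89.5936508178711
```

```bash
python3 -c "
from h import *
print(env.get_obs()['joint_velocities'].round(2)); print(env.sign_off())"
```

```text
[-0.07  1.83  0.62  1.    0.22 -0.09 -0.18]
the job is handed in; nothing more can be done
None
```

The coupon is lying across both brass rollers and the job is handed in, at about 22 s of the 64 s allowed.

- **Slide:** I pressed it at about 6–10.6 N, easing off as the leaf rose, and slid it until its end stuck out about 37 mm without tipping.
- **Lift and lay:** I gripped that end by its sides, levelled the coupon and lowered it until I felt about 6 N. I then eased the grip to 4 N, opened the fingers and withdrew.
- **Flatness and alignment:** just before release the coupon measured level (0.03°). Its length followed the fixture to within about 0.5°.
- **Centring:** the last checks put the coupon's centre within about 1–2 mm of the fixture's centre. The views disagreed by 1–3 mm sideways, and the foot outline suggested about 1.3 mm toward +y. That is close to the 2 mm calibration accuracy, so I left it.
- **Bystanders:** the arm's path stayed away from the beaker, dropper bottle and vial. I did not run a separate check on them at the end.
- **Arm at hand-in:** the gripper was clear of everything, but the arm was still settling at up to 1.8°/s.

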